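Dress the display hob with its burner caps and coffee-pot stand

TASK

Get the display hob ready: lay each of the three dark burner caps, right way up, flat and centred on the burner of its own size (large on large, middle on middle, small on small). Once the small cap is on, stand the cast-iron coffee-pot stand over the smallest burner, centred, with its four feet on the square drip plate and squared up with it. Set things down without dropping them, let go of everything, and leave the coffee pot and the little brass gas jet standing where they are.

Things in the scene. Friction and masses are not known exactly. Their poses are not given: they have to be found in the camera images.
- cap_large_centre (a point): The largest dark enamelled burner cap lying flat, right way up (z up); point at its centre, half-way up. Stepped: a disc 92 mm across and 10 mm thick with a raised round boss 50 mm across on top, 26 mm high in all; point 13 mm above its underside. Take it by the boss, whose sides run from 10 to 26 mm above the underside. About 0.2 kg.
- cap_medium_centre (a point): The middle-sized dark enamelled burner cap lying flat, right way up (z up); point at its centre, half-way up. A plain disc 62 mm across, 16 mm thick; point 8 mm above its underside. About 0.12 kg.
- cap_small_centre (a point): The smallest dark enamelled burner cap lying flat, right way up (z up); point at its centre, half-way up. A plain disc 42 mm across, 16 mm thick; point 8 mm above its underside. About 0.06 kg.
- stand_grip (a point): Dark cast-iron coffee-pot stand on four legs, 104 x 104 mm, 62 mm high, 0.35 kg. H-shaped from above: a middle bar (10 mm wide, 12 thick) along its x joins two end bars (104 mm, along y) at x = -47 and +47 mm; legs 10 x 10 mm, 50 mm long, under the corners. Point: middle of the middle bar, 56 mm above the feet, 6 mm below the top; grip here across the bar (along y).
- burner_large_seat (a point): The largest of the hob's three burners: silvery crown 76 mm across at the top (brass foot 82 mm) on a round dark drip plate 140 mm across. Point at the centre of its flat top, 20 mm above the hob, 30 mm above the counter. Fixed; x and y along the hob's edges, z up.
- burner_medium_seat (a point): The middle-sized burner: silvery crown 52 mm across at the top (brass foot 58 mm) on a round dark drip plate 110 mm across. Point at the centre of its flat top, 20 mm above the hob, 30 mm above the counter. Fixed; x and y along the hob's edges, z up.
- burner_small_seat (a point): The smallest burner: silvery crown 31 mm across at the top (brass foot 37 mm) on a square dark drip plate 130 x 130 mm, for the stand's feet, its top 16 mm below the point, its edges along x and y. Point at the centre of its flat top, 20 mm above the hob, 30 mm above the counter. Fixed; x and y along the hob's edges, z up.
- coffee_pot: Bystander: aluminium stove-top coffee pot 76 mm across and 136 mm high, with a black handle, standing on the far left part of the hob (the stainless slab 460 x 500 mm, 10 mm high, that carries the burners). Loose; origin at the centre of its underside.
- gas_jet: Bystander: small brass gas jet 20 mm across, 24 mm high, standing upright on the counter among the caps. Loose; origin at the centre of its underside.
Not all that is in view belongs to the job. Leave any orange or purple look-alike of the part that bears cap_medium_centre alone.

How it is judged (in metres and radians):
On the way, in this order (a step that is already met when the one before it is completed fails the run):
1. the small cap lies flat on the smallest burner, released (horizontal distance between cap_small_centre and burner_small_seat below 0.01 m and z of cap_small_centre in the frame of burner_small_seat between 0.004 and 0.012 m and angle between cap_small_centre's own z axis and vertical below 0.1 rad and contact force between the fingers and cap_small below 0.05 N), for 0.2 s.
2. the stand is over the smallest burner with its feet on the square plate, the small cap still on (horizontal distance between cap_small_centre and burner_small_seat below 0.01 m and z of cap_small_centre in the frame of burner_small_seat between 0.004 and 0.012 m and angle between each of cap_small_centre, stand_grip's own z axis and vertical below 0.1 rad and horizontal distance between stand_grip and burner_small_seat below 0.012 m and z of stand_grip in the frame of burner_small_seat between 0.036 and 0.044 m and (angle between the x axis of stand_grip and the x axis of burner_small_seat, either way round below 0.2 rad or angle between the x axis of stand_grip and the y axis of burner_small_seat, either way round below 0.2 rad)), for 0.2 s.
At the end, for the whole second after the job is handed in: Each cap flat (0.1 rad), right way up on the burner of its size, within 10 mm of its centre and 4 mm of seated height; stand upright, feet on the square plate, within 12 mm of the small burner's centre, square to the plate within 0.2 rad (any quarter turn); all released and at rest (all of step 2 and horizontal distance between cap_large_centre and burner_large_seat below 0.01 m and z of cap_large_centre in the frame of burner_large_seat between 0.009 and 0.017 m and angle between each of cap_large_centre, cap_medium_centre's own z axis and vertical below 0.1 rad and horizontal distance between cap_medium_centre and burner_medium_seat below 0.01 m and z of cap_medium_centre in the frame of burner_medium_seat between 0.004 and 0.012 m and linear speed of each of cap_large, cap_medium, cap_small, stand below 0.02 m/s and contact force between the fingers and cap_large below 0.05 N and contact force between the fingers and cap_medium below 0.05 N and contact force between the fingers and cap_small below 0.05 N and contact force between the fingers and stand below 0.05 N); the robot touches nothing.
It fails at once if the coffee pot is moved more than 30 mm or tipped over (distance of coffee_pot from where it was at the start of the episode above 0.03 m or angle between coffee_pot's own z axis and vertical above 0.5 rad).
It fails at once if the brass gas jet is moved more than 30 mm or tipped over (distance of gas_jet from where it was at the start of the episode above 0.03 m or angle between gas_jet's own z axis and vertical above 0.5 rad).
It fails at once if a cap or the stand is dropped (falls freely by more than about 25 mm) ((linear speed of cap_large above 0.7 m/s and contact force between the fingers and cap_large below 0.05 N) or (linear speed of cap_medium above 0.7 m/s and contact force between the fingers and cap_medium below 0.05 N) or (linear speed of cap_small above 0.7 m/s and contact force between the fingers and cap_small below 0.05 N) or (linear speed of stand above 0.7 m/s and contact force between the fingers and stand below 0.05 N)).
It also fails if it takes over 109 s, if anything falls off the work surface, if the arm or the gripper's body presses on something with over 40 N, if the wrist force passes 120 N, or if a joint passes its speed limit or range.

ROBOT

A 6-joint arm with a two-finger parallel gripper is mounted at the origin on the work surface. World frame = base frame: x ahead of the robot, y to its left, z up, the work surface at z = 0. Lengths are in mm, angles in degrees, forces in N, time in s.
With the tool pointing down it reaches from about 300 to 850 mm from the base axis. Payload 4.2 kg.
Tool frame: the origin (TCP) lies between the finger pads; the fingertips stand 11 mm ahead of it and the grasp point (between the pads) lies 8 mm behind it (env.tips_ahead is the distance from the TCP to the fingertips, in mm); z points along the fingers, y is the line along which they close (so a half turn about z gives the same grasp; the last joint's range is limited). The gripper opens to 91 mm and grips with 3 to 60 N. Pads are 32 mm wide; open, the fingers measure 118 mm over their backs; the gripper's body (76 mm by 178 mm) begins 60 mm behind the grasp point.
Start: joints at [-1.146, 18.312, 89.639, -0, 72.044, -1.146], TCP at [575.015, 0, 224.976] pointing down, gripper open.
Joint ranges: [-177.97, 177.97], [-48.28, 115.42], [12.27, 149.76], [-77.06, 257.06], [2.81, 150.46], [-146.56, 146.56]. Speed limits (degrees/s): [147.25, 147.25, 180, 180, 180, 180].

INTERFACE

Orientations are given as [roll, pitch, yaw] about the fixed x, y, z axes, in that order (R = Rz(yaw) Ry(pitch) Rx(roll)).
In Python, from workcell import env, cams gives the robot as it stands.
- The arm moves only by the tool step_arm, never from a script. Its arguments are lists of equal length, an entry for each row: "linear": the shift along the tool's x, y, z in units of 30 cm (1.0 is 30 cm), a list of three; "turn": the turn about the tool's z in units of 360 degrees (1.0 is 360 degrees). In form: {"linear": [[tx, ty, tz], ...], "turn": [turn, ...]}. A call has 1 to 20 rows; each row is the pose to reach, as a shift and turn from the pose commanded when the call began, along the tool's axes at that moment, turning the shorter way round; what a row does not reach only later rows make up. A row lasts 1/8 s, in which the tool goes at most 62.5 mm and 10.7 degrees, less where a joint would pass 70% of its speed; a pose out of reach is approached as far as the arm can. A call with a number of a shift or a turn outside -1 to 1 is refused whole. A call with a gripper value outside its range is refused whole. "fingers" is the closure, from -1 (fully open) to 1 (shut), so that 0 is half open, set as the call begins (left out, the last holds). The fingers move at their own pace and stop on an object; "force" is the grip in N (left out, the last holds). Time passes only in rows, so rows that repeat a pose let the fingers close. It gives the time, the measured TCP pose, the force, the opening and the grip force at its end, in the units of the state.
- env.state(): the state, without advancing time (a new reading comes with each control period).
- cams.grab_frame(name): name is "scene" or "side" or "wrist"; returns a dict with "color" (384x512x3 uint8, blue, green, red), "fx", "fy", "cx", "cy" (pixels), "extrinsics" (4x4, takes a point from camera to world coordinates); the wrist camera has in their place "tool_from_camera" (4x4, takes a point from camera to tool coordinates, whose origin is the TCP and whose axes are the flange's). Camera axes: x right, y down, z forward; pixel columns grow to the right and rows downward; lengths in mm; the calibration is good to about 2 mm. The wrist camera is an equidistant fisheye: a pixel r from the principal point sees the ray r / f radians off the axis. A picture is of the moment at which its call begins: read the wrist's pose just before it. There is no depth.
- env.job_done(): hands the job in; it is judged then, once.
The state is a dict: "time_s": time; "qpos": joint angles; "qvel": joint speeds; "effort": joint torques, N m; "ee_pos": TCP position; "ee_rot": TCP orientation; "force": force on the tool from outside, world axes, zero at the start; "torque": the same for the moment, N m; "gripper_width": finger opening in mm; "gripper_force": force on a finger pad.
Only numpy, scipy, OpenCV 4.12 (cv2) and the standard library are available. Lean on these libraries where they do the work, as an engineer would, in place of code of your own. Each camera call takes 0.05 s, during which the arm holds its last target. There are 200 camera calls.

## Working session

There is one attempt and no reset: what is moved stays moved. The work goes in short steps, Python scripts to look and compute and a tool call to move; the robot and the scene stay as the last step left them, time stands still between calls to the robot, and variables do not carry over. Pictures are saved under pics/ and viewed, at most 18 in all, crops included, and the job is handed in when it is done.

Besides the shell and the picture viewer there is one more tool, called after "Call:" as a command line: name --pt "numbers of a row" for each row, then --argument value for the rest. step_arm: Moves the arm, as the interface text tells. Its arguments: {"type":"object","properties":{"linear":{"type":"array"},"turn":{"type":"array"},"fingers":{"type":"number"},"force":{"type":"number"}},"required":["linear","turn"]}

```bash
mkdir -p pics; ls; cat > h.py <<'E'
import numpy as np, cv2
from workcell import env, cams
from scipy.spatial.transform import Rotation as R
E
python3 - <<'E'
from h import *
s=env.state(); print(s)
for n in ["scene","side","wrist"]:
    f=cams.grab_frame(n); cv2.imwrite(f"pics/{n}0.png",f["color"]); np.save(f"pics/{n}0.npy",f,allow_pickle=True)
    print(n,f["fx"],f["fy"],f["cx"],f["cy"],np.round(f.get("extrinsics",f.get("tool_from_camera")),4).tolist())
E
```

```text
pics
{'time_s': 0.0, 'qpos': array([-1.14591418e+00,  1.83516214e+01,  8.97057521e+01, -1.43732417e-03,
        7.20425647e+01, -1.14647064e+00]), 'qvel': array([ 0.05566341,  0.04899857,  0.05082931,  0.02854995,  0.05398305,
       -0.07942114]), 'effort': array([-5.01459035e-04, -4.12465632e+01, -2.31973493e+01,  7.28826877e-02,
        4.58198413e-02, -1.41870069e-04]), 'ee_pos': array([5.74525655e+02, 2.51988789e-03, 2.24124881e+02]), 'ee_rot': array([-1.79900055e+02, -6.33339059e-04,  9.00010003e+01]), 'force': array([0.60396601, 0.17923257, 0.36639797]), 'torque': array([-0.03333206, -0.03837398,  0.0561595 ]), 'gripper_force': 0.0, 'gripper_width': 90.94002383443116}
scene 352.20045689988694 352.20045689988694 261.06502344381437 190.53559651536173 [[-0.4423, 0.738, -0.5097, 1183.3716], [0.8969, 0.3604, -0.2564, 320.7626], [-0.0055, -0.5705, -0.8213, 979.066], [0.0, 0.0, 0.0, 1.0]]
side 346.9148086287262 346.9148086287262 258.5321365047883 191.51262745012713 [[0.8546, -0.3806, 0.3533, 281.1886], [-0.5193, -0.6313, 0.576, -545.5947], [0.0038, -0.6757, -0.7372, 814.0314], [0.0, 0.0, 0.0, 1.0]]
wrist 297.3186396354542 297.3186396354542 254.03644779696913 187.12122832044167 [[-0.0003, -0.9646, -0.2636, 73.7629], [1.0, -0.0002, -0.0004, 0.3183], [0.0004, -0.2636, 0.9646, -160.133], [0.0, 0.0, 0.0, 1.0]]
```

View pics/scene0.png

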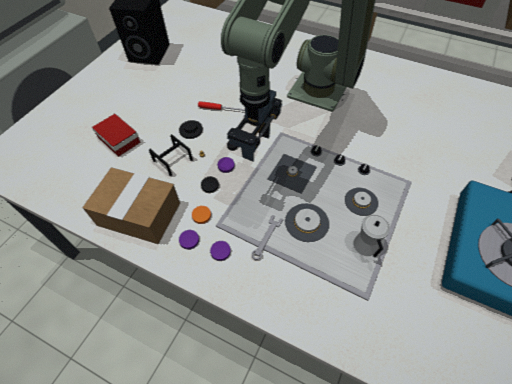

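View pics/side0.png

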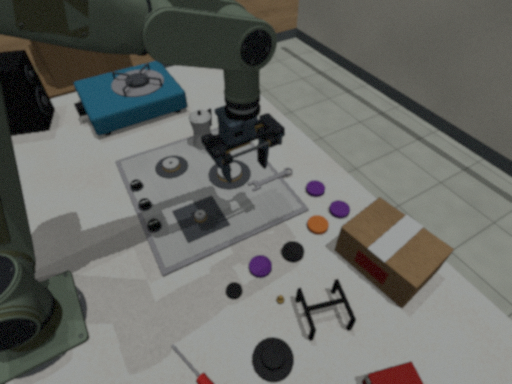

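View pics/wrist0.png

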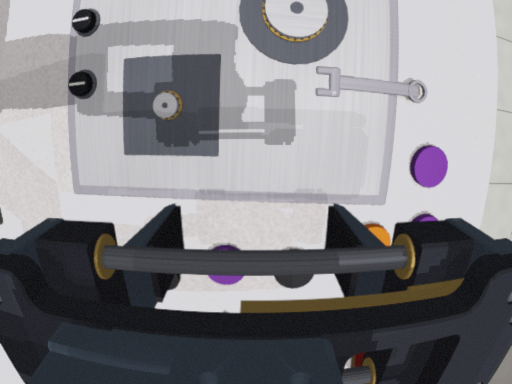

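Scene image: large cap (191,129), stand (172,155), jet (202,154), medium cap (210,185). The small cap is hidden behind the gripper there. Side image: small cap (233,291), medium (292,251), purple (260,266), orange (317,225), jet (280,300), stand (325,308), large (273,359). 

Candidates for the medium cap are dark (292,251), purple (260,266)/(315,188)/(340,209) and orange (317,225). I choose the dark one.

```bash
cat >> h.py <<'E'
def ray(f,uv,T=None):
    """world origin+direction(s) for pixel; T = world_from_tool for wrist"""
    x=(uv[0]-f["cx"])/f["fx"]; y=(uv[1]-f["cy"])/f["fy"]
    if T is None: d=np.array([x,y,1.]); E=f["extrinsics"]
    else:
        r=np.hypot(x,y); d=np.array([np.sin(r)*x/r,np.sin(r)*y/r,np.cos(r)]); E=T@f["tool_from_camera"]
    d=E[:3,:3]@d; return E[:3,3],d/np.linalg.norm(d)
def proj(f,p,T=None):
    E=f["extrinsics"] if T is None else T@f["tool_from_camera"]
    c=E[:3,:3].T@(np.asarray(p,float)-E[:3,3])
    if T is None: a,b=c[0]/c[2],c[1]/c[2]
    else:
        r=np.hypot(c[0],c[1]); t=np.arctan2(r,c[2]); a,b=c[0]/r*t,c[1]/r*t
    return np.array([f["cx"]+f["fx"]*a,f["cy"]+f["fy"]*b])
def plane(f,uv,z,T=None):
    o,d=ray(f,uv,T); return o+d*(z-o[2])/d[2]
def tri(rays):
    A=sum(np.eye(3)-np.outer(d,d) for o,d in rays); b=sum((np.eye(3)-np.outer(d,d))@o for o,d in rays)
    p=np.linalg.solve(A,b); return p,[np.linalg.norm((np.eye(3)-np.outer(d,d))@(p-o)) for o,d in rays]
def toolT():
    s=env.state(); T=np.eye(4); T[:3,:3]=R.from_euler('xyz',s["ee_rot"],degrees=True).as_matrix(); T[:3,3]=s["ee_pos"]; return T
def look(name,fn):
    T=toolT() if name=="wrist" else None
    f=cams.grab_frame(name); f["T"]=T; cv2.imwrite(f"pics/{fn}.png",f["color"]); np.save(f"pics/{fn}.npy",f,allow_pickle=True); return f
def load(fn): return np.load(f"pics/{fn}.npy",allow_pickle=True).item()
def blob(f,uv,thr=75,rad=40,mask=None):
    """centroid of connected dark blob nearest uv"""
    m=(f["color"].max(2)<thr).astype(np.uint8) if mask is None else mask.astype(np.uint8)
    n,l,st,c=cv2.connectedComponentsWithStats(m)
    best=min((i for i in range(1,n) if st[i,4]>12),key=lambda i:np.hypot(*(c[i]-uv)))
    return c[best],st[best]
E
python3 - <<'E'
from h import *
sc,si,w=load("scene0"),load("side0"),load("wrist0")
for n,a,b in [("large",(191,129),(273,359)),("med",(210,185),(292,251)),("small",None,(233,291)),("jet",(202,154),(280,300)),]:
    r=[]
    for f,uv,nm in ((sc,a,"scene"),(si,b,"side")):
        if uv is None: continue
        if n!="jet": c,st=blob(f,uv)
        else: c,st=np.array(uv,float),[]
        print(n,nm,c.round(1),list(st),plane(f,c,8).round(1)); r.append(ray(f,c))
    if len(r)>1: print("  tri",tri(r)[0].round(1),np.round(tri(r)[1],1))
for n,a,b in [("BL",(307,219),(229,172)),("BM",(362,200),(171,163)),("BS",(292,170),(200,216)),("stand",(172,155),(325,304))]:
    p,e=tri([ray(sc,a),ray(si,b)]); print(n,p.round(1),np.round(e,1))
T=np.eye(4);s=[574.5,0,224.1];T[:3,3]=s;T[:3,:3]=R.from_euler('xyz',[-179.9,0,90],degrees=True).as_matrix()
print("wrist BS",plane(w,(166,106),30,T),"BL",plane(w,(297,7),30,T),"plate corners",[plane(w,u,14,T)[:2].round(0) for u in((124,58),(221,54),(124,154),(219,156))])
print("hob corners",[plane(w,u,10,T)[:2].round(0) for u in((71,190),(388,202))])
E
```

```text
large scene [190.4 129.3] [np.int32(179), np.int32(121), np.int32(24), np.int32(18), np.int32(331)] [ 443.5 -351.4    8. ]
large side [272.5 359.4] [np.int32(253), np.int32(338), np.int32(40), np.int32(44), np.int32(1396)] [ 435.3 -356.6    8. ]
  tri [ 437.3 -355.6    0.9] [1. 1.]
med scene [209.6 184.5] [np.int32(201), np.int32(177), np.int32(18), np.int32(16), np.int32(225)] [ 635.  -150.8    8. ]
med side [292.1 251.4] [np.int32(281), np.int32(242), np.int32(23), np.int32(20), np.int32(355)] [ 631.  -152.2    8. ]
  tri [ 632.8 -151.5    5.2] [0.9 0.9]
small side [233.6 290.5] [np.int32(226), np.int32(283), np.int32(16), np.int32(16), np.int32(206)] [ 440.  -170.1    8. ]
jet scene [202. 154.] [] [ 530.1 -245.9    8. ]
jet side [280. 300.] [] [ 525.3 -251.1    8. ]
  tri [ 526.7 -249.1    2.8] [0.2 0.2]
BL [623.4 198.6  20.7] [0.6 0.6]
BM [478.  333.4  22.1] [1.4 1.4]
BS [465.   79.4  21.3] [0.2 0.2]
stand [ 600.3 -323.1   36.3] [1.8 1.8]
wrist BS [467.67333997  78.83017007  30.        ] BL [625.75400566 200.20666557  30.        ] plate corners [array([404., 147.]), array([534., 142.]), array([400.,  19.]), array([530.,  13.])]
hob corners [array([299., -33.]), array([765., -50.])]
```

Call:
step_arm --pt "-1 -0.15 -0.12" --pt "-1 -0.15 -0.12" --pt "-1 -0.15 -0.12" --pt "-1 -0.15 -0.12" --pt "-1 -0.15 -0.12" --pt "-1 -0.15 -0.12" --pt "-1 -0.15 -0.12" --pt "-1 -0.15 -0.12" --pt "-1 -0.15 -0.12" --turn '[0,0,0,0,0,0,0,0,0]'

```text
time_s: 1.27
ee_pos: [530.3, -298.7, 261.0]
ee_rot: [-180.0, -0.0, 90.1]
force: [0.3, 0.4, -0.7]
gripper_width: 91.2
gripper_force: 0.0
```

```bash
python3 - <<'E'
from h import *
s=env.state();print(s["time_s"],s["ee_pos"],s["ee_rot"],s["qpos"],s["qvel"].max())
look("wrist","w1"); look("scene","s1")
E
```

```text
1.275 [ 530.30935945 -298.72124418  260.9619838 ] [-1.79996620e+02 -1.38075158e-02  9.01036589e+01] [-3.04804352e+01  2.03179068e+01  8.14411820e+01  1.03844770e-02
  7.82508465e+01 -3.05862100e+01] 0.01575846874172074
```

Call:
step_arm --pt "-0.4 -0.15 0" --pt "-0.4 -0.15 0" --pt "-0.4 -0.15 0" --pt "-0.4 -0.15 0" --pt "-0.4 -0.15 0" --turn '[0,0,0,0,0]'

```text
time_s: 2.0
ee_pos: [485.7, -418.6, 261.1]
ee_rot: [180.0, -0.0, 90.1]
force: [-0.6, -0.8, -0.0]
gripper_width: 91.3
gripper_force: 0.0
```

```bash
python3 - <<'E'
from h import *
s=env.state();print(s["time_s"],s["ee_pos"],s["ee_rot"],s["qvel"].max())
a=look("wrist","w2"); b=load("w1"); cv2.imwrite("pics/w12.png",np.vstack([b["color"][:300],a["color"][:300]]))
E
```

```text
2.0 [ 485.69188405 -418.55239289  261.10760163] [ 1.79982234e+02 -2.81796005e-02  9.00990920e+01] 0.33715813119695065
```

View pics/w12.png

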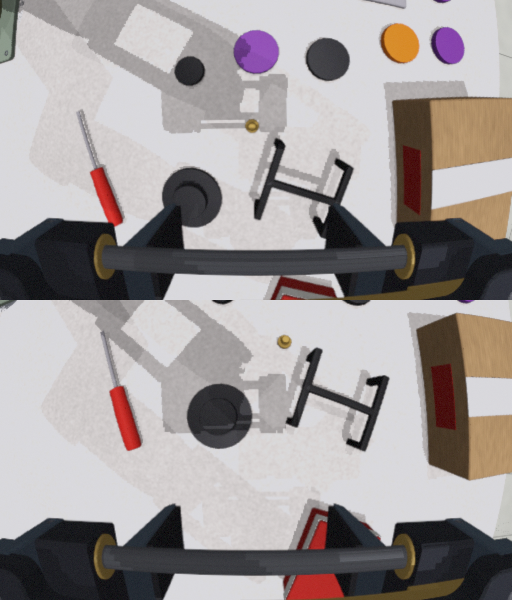

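w1 shows the small cap (189,71), purple (256,51), medium (328,59), jet (252,126), large (191,196) and the stand's bar from (271,184) to (341,205). w2 (offset by 300 rows in the stack) shows large (219,116), the bar from (307,86) to (376,111) and the jet (285,41). The stand is upright.

```bash
python3 - <<'E'
from h import *
w1,w2,s1,si,sc=map(load,("w1","w2","s1","side0","scene0"))
def c(f,uv,thr=70): 
    r=blob(f,uv,thr); return r[0]
a,st=blob(w1,(189,71));print(a,list(st)); b=c(si,(233,291)); s,st=blob(s1,(228,160)); print("s1 small?",s,st)
print("small tri",tri([ray(w1,a,w1["T"]),ray(si,b)]), plane(w1,a,10,w1["T"]),plane(si,b,10))
a,st=blob(w1,(328,59));print(a,list(st))
print("med tri",tri([ray(w1,a,w1["T"]),ray(si,c(si,(292,251))),ray(sc,c(sc,(210,185)))]), plane(w1,a,10,w1["T"]))
p1=tri([ray(w1,(271,184),w1["T"]),ray(w2,(307,86),w2["T"])]);p2=tri([ray(w1,(341,205),w1["T"]),ray(w2,(376,111),w2["T"])]);print("stand",p1,p2)
d=p2[0]-p1[0];print(np.linalg.norm(d),np.degrees(np.arctan2(d[1],d[0])),(p1[0]+p2[0])/2)
print("jet",tri([ray(w1,(252,126),w1["T"]),ray(w2,(285,41),w2["T"])]))
print("purple",plane(w1,(256,51),16,w1["T"]))
a,st=blob(w2,(219,116),80);print("L",a,list(st),plane(w2,a,8,w2["T"]))
print("L tri",tri([ray(w1,(191,196),w1["T"]),ray(w2,a,w2["T"]),ray(si,c(si,(273,359)))]))
E
```

```text
[189.33282905  70.72314675] [np.int32(175), np.int32(57), np.int32(30), np.int32(29), np.int32(661)]
s1 small? [226.41666667 170.08333333] [219 167  15   6  24]
small tri (array([ 440.23093872, -170.33463082,    7.64447862]), [np.float64(0.3678164169527608), np.float64(0.3678164169525851)]) [ 440.98694336 -170.9341676    10.        ] [ 439.55931997 -171.11336713   10.        ]
[327.23997028  59.0282318 ] [np.int32(306), np.int32(39), np.int32(43), np.int32(41), np.int32(1346)]
med tri (array([ 632.73751651, -151.81670461,    5.2300494 ]), [np.float64(0.4252445636871132), np.float64(1.0920110853408669), np.float64(0.7139015451494515)]) [ 631.66971487 -153.06550434   10.        ]
stand (array([ 550.16399394, -317.6147587 ,   65.20779382]), [np.float64(1.419959814685695), np.float64(1.419959814685768)]) (array([ 639.75862254, -343.67701549,   69.08880099]), [np.float64(2.6722597697413626), np.float64(2.6722597697413186)])
93.38897643722174 -16.21922959209675 [ 594.96130824 -330.6458871    67.14829741]
jet (array([ 527.73488369, -250.07966172,   11.19554138]), [np.float64(0.17226866706444385), np.float64(0.17226866706424313)])
purple [ 532.84497626 -146.53496949   16.        ]
L [219.04897959 115.43924647] [np.int32(187), np.int32(84), np.int32(65), np.int32(64), np.int32(3185)] [ 437.43002457 -354.89112591    8.        ]
L tri (array([ 4.36349078e+02, -3.54591775e+02,  4.99632720e-02]), [np.float64(0.8806318997476633), np.float64(0.5144327138208628), np.float64(0.49031748533608466)])
```

Everything is consistent with the sizes given, so I start with the large cap, taken by its boss.

Call:
step_arm --pt "0.212 -0.162 0.2" --pt "0.212 -0.162 0.4" --pt "0.212 -0.162 0.6" --pt "0.212 -0.162 0.7" --pt "0.212 -0.162 0.76" --pt "0.212 -0.162 0.79" --pt "0.212 -0.162 0.79" --pt "0.212 -0.162 0.79" --turn '[0,0,0,0,0,0,0,0]'

```text
time_s: 3.05
ee_pos: [437.3, -356.8, 25.2]
ee_rot: [179.9, 0.1, 90.0]
force: [-0.1, 0.2, -1.3]
gripper_width: 90.9
gripper_force: 0.0
```

Call:
step_arm --pt "0 0 0" --pt "0 0 0" --pt "0 0 0" --pt "0 0 0" --pt "0 0 0" --pt "0 0 0" --turn '[0,0,0,0,0,0]' --fingers 1 --force 25

```text
time_s: 3.8
ee_pos: [436.5, -356.5, 24.0]
ee_rot: [180.0, 0.0, 90.0]
force: [0.1, 0.2, 0.8]
gripper_width: 49.2
gripper_force: 25.0
```

Call:
step_arm --pt "0 0 -0.1" --pt "0 0 -0.3" --pt "0 0 -0.5" --pt "0.2 0.1 -0.6" --pt "0.4 0.2 -0.6" --pt "0.6 0.3 -0.6" --pt "0.8 0.4 -0.6" --pt "1 0.5 -0.6" --pt "1 0.6 -0.6" --pt "1 0.6 -0.6" --pt "1 0.6 -0.6" --turn '[0,0,0,0,0,0,0,0,0,0,0]'

```text
time_s: 5.18
ee_pos: [615.5, -56.5, 203.0]
ee_rot: [-179.8, 0.0, 90.0]
force: [0.2, -0.6, -2.5]
gripper_width: 49.0
gripper_force: 25.0
```

Call:
step_arm --pt "0.2 0 0" --pt "0.4 0 0" --pt "0.5 0 0" --pt "0.5 0 0" --pt "0.5 0 0" --pt "0.5 0 0" --turn '[0,0,0,0,0,0]'

```text
time_s: 5.92
ee_pos: [616.2, 91.9, 204.0]
ee_rot: [-180.0, 0.0, 89.9]
force: [0.2, -0.8, -2.6]
gripper_width: 49.1
gripper_force: 25.0
```

```bash
python3 - <<'E'
from h import *
s=env.state();print(s["time_s"],s["ee_pos"],s["ee_rot"],s["gripper_width"])
look("wrist","w3"); look("side","side3")
E
```

```text
5.925 [616.22692108  91.85158086 204.04954617] [-1.79992897e+02  2.62131203e-02  8.98792510e+01] 49.10752381207072
```

View pics/w3.png

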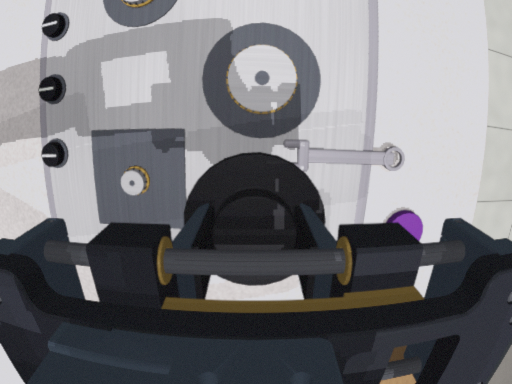

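BL's centre is the dot at (262,78) and BS's is the dot at (132,182). The held cap's rim runs from (186,215) to (325,215), with its top at (255,153).

```bash
python3 - <<'E'
from h import *
f=load("w3");T=f["T"];w0=load("wrist0");sc,si,s3=load("scene0"),load("side0"),load("side3")
T0=np.eye(4);T0[:3,3]=[575,0,225];T0[:3,:3]=R.from_euler('xyz',[180,0,90],degrees=True).as_matrix()
print("BL",plane(f,(262,78),30,T),tri([ray(f,(262,78),T),ray(w0,(297,7),T0),ray(sc,(307.5,219))]))
print("BS",plane(f,(132,182),30,T),plane(w0,(165.5,105.5),30,T0),tri([ray(f,(132,182),T),ray(w0,(165.5,105.5),T0)]))
for u in((186,213),(325,213),(255,153)): print("rim",plane(f,u,190,T)-T[:3,3])
print("pot base approx",plane(sc,(373,245),10),"top",plane(sc,(376,222),140))
print("BM",tri([ray(sc,(362,200.5)),ray(si,(171,163))]))
print("wrench",[plane(f,u,12,T)[:2].round() for u in((287,143),(303,150),(395,157))])
print("hob edge yaw",[plane(f,u,10,T)[:2].round(1) for u in((373,10),(370,230),(94,131),(100,222))])
E
```

```text
BL [625.43591067 199.14879457  30.        ] (array([626.2789239 , 200.60947152,  28.07078953]), [np.float64(1.4877346245281982), np.float64(0.923807546590075), np.float64(0.7383198129307399)])
BS [466.29057166  81.07659508  30.        ] [467.66969359  79.48951871  30.        ] (array([465.92484234,  79.97892277,  27.14928573]), [np.float64(0.9505420823857194), np.float64(0.9505420823857468)])
rim [-42.96551376   9.2122944  -14.04954617]
rim [ 45.39423438   8.98695511 -14.04954617]
rim [  0.91540001  47.07480485 -14.04954617]
pot base approx [613.21248886 410.5103153   10.        ] top [618.80047151 386.51878867 140.        ]
BM (array([478.52594434, 334.21084404,  20.88258098]), [np.float64(1.8057643003215207), np.float64(1.8057643003216537)])
wrench [array([656., 124.]), array([675., 115.]), array([799., 109.])]
hob edge yaw [array([766. , 298.5]), array([774.9,   7.5]), array([406.4, 145.6]), array([398.,  18.])]
```

Call:
step_arm --pt "0.2 0.015 0" --pt "0.356 0.028 0.05" --pt "0.356 0.028 0.2" --pt "0.356 0.028 0.35" --pt "0.356 0.028 0.43" --pt "0.356 0.028 0.46" --pt "0.356 0.028 0.48" --pt "0.356 0.028 0.49" --pt "0.356 0.028 0.498" --pt "0.356 0.028 0.498" --pt "0.356 0.028 0.498" --turn '[0,0,0,0,0,0,0,0,0,0,0]'

```text
time_s: 7.4
ee_pos: [625.0, 200.5, 55.0]
ee_rot: [180.0, -0.0, 90.0]
force: [0.3, 0.2, -2.1]
gripper_width: 49.0
gripper_force: 25.0
```

```bash
python3 - <<'E'
from h import *
s=env.state();print(s["time_s"],s["ee_pos"],s["force"])
f=look("side","side4"); cv2.imwrite("pics/side4c.png",cv2.resize(f["color"][110:230,150:330],None,fx=4,fy=4))
E
```

```text
7.4 [625.00828466 200.4965072   55.00126327] [ 0.34947372  0.22725076 -2.10128735]
```

View pics/side4c.png

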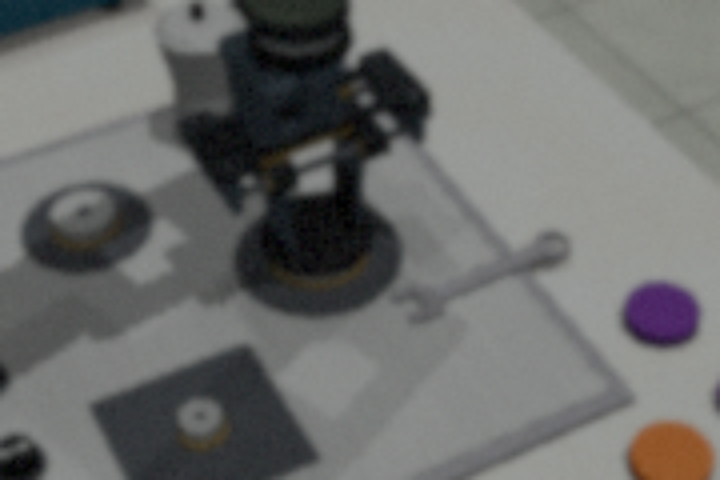

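The side crop shows the cap just above the large crown and centred by eye. I lower it and release.

Call:
step_arm --pt "-0.004 0 0.002" --pt "-0.004 0 0.004" --pt "-0.004 0 0.005" --turn '[0,0,0]'

```text
time_s: 7.82
ee_pos: [624.9, 199.1, 54.0]
ee_rot: [180.0, 0.0, 90.0]
force: [-2.4, -1.2, 6.1]
gripper_width: 49.0
gripper_force: 25.0
```

Call:
step_arm --pt "0 0 0" --pt "0 0 0" --pt "0 0 -0.01" --pt "0 0 -0.1" --pt "0 0 -0.3" --pt "-0.2 0 -0.5" --pt "-0.4 0 -0.5" --pt "-0.4 0 -0.5" --pt "-0.4 0 -0.5" --pt "-0.4 0 -0.5" --turn '[0,0,0,0,0,0,0,0,0,0]' --fingers -1

```text
time_s: 9.07
ee_pos: [624.5, 80.5, 202.2]
ee_rot: [-179.9, -0.0, 90.1]
force: [-0.4, -0.5, -0.4]
gripper_width: 91.2
gripper_force: 0.0
```

```bash
python3 - <<'E'
from h import *
s=env.state();print(s["time_s"],s["ee_pos"],s["qpos"])
f=look("wrist","w5"); look("side","side5"); T=f["T"]
print("L blob",blob(f,(255,80),60),"exp L top",proj(f,(625.5,199.5,56),T),"BS",proj(f,(466,80,30),T))
cv2.imwrite("pics/w5c.png",f["color"][:240])
E
```

```text
9.075 [624.52069616  80.46833666 202.17698034] [6.27218286e+00 2.40897815e+01 8.40418820e+01 4.76476675e-02
 7.19444130e+01 6.20467493e+00]
L blob (array([241.11245353,  80.24488848]), array([ 213,   32,   81,   76, 2152], dtype=int32)) exp L top [255.09773475  64.28092595] BS [124.58733555 174.00191087]
```

View pics/w5c.png

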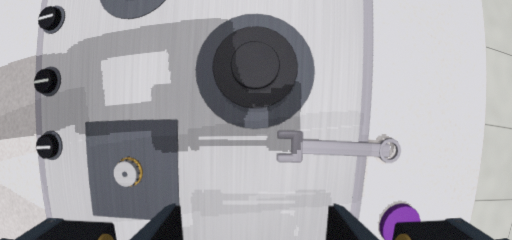

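The boss is at (255,65), matching the expected (255,64), so the large cap is seated. BS's dot at (125,174) confirms (466,80). Next is the small cap.

Call:
step_arm --pt "-0.2 -0.15 0" --pt "-0.4 -0.3 0" --pt "-0.6 -0.45 0" --pt "-0.837 -0.614 0" --pt "-0.837 -0.614 0.1" --pt "-0.837 -0.614 0.3" --pt "-0.837 -0.614 0.5" --pt "-0.837 -0.614 0.58" --pt "-0.837 -0.614 0.61" --pt "-0.837 -0.614 0.626" --pt "-0.837 -0.614 0.626" --pt "-0.837 -0.614 0.626" --turn '[0,0,0,0,0,0,0,0,0,0,0,0]'

```text
time_s: 10.68
ee_pos: [441.4, -172.1, 16.2]
ee_rot: [179.9, 0.0, 90.0]
force: [0.4, 1.2, 0.0]
gripper_width: 91.3
gripper_force: 0.0
```

Call:
step_arm --pt "0 0 0" --pt "0 0 0" --pt "0 0 0" --pt "0 0 0" --pt "0 0 0" --pt "0 0 0" --turn '[0,0,0,0,0,0]' --fingers 1 --force 20

```text
time_s: 11.42
ee_pos: [440.6, -171.9, 15.2]
ee_rot: [180.0, -0.0, 90.0]
force: [-0.3, -0.1, -0.2]
gripper_width: 41.5
gripper_force: 20.0
```

Call:
step_arm --pt "0 0 -0.1" --pt "0 0 -0.25" --pt "0.2 0.02 -0.35" --pt "0.4 0.04 -0.35" --pt "0.6 0.06 -0.35" --pt "0.75 0.085 -0.35" --pt "0.836 0.085 -0.35" --pt "0.836 0.085 -0.3" --pt "0.836 0.085 -0.2" --pt "0.836 0.085 -0.16" --pt "0.836 0.085 -0.13" --pt "0.836 0.085 -0.12" --pt "0.836 0.085 -0.12" --turn '[0,0,0,0,0,0,0,0,0,0,0,0,0]'

```text
time_s: 13.05
ee_pos: [466.5, 78.8, 51.6]
ee_rot: [180.0, -0.0, 90.0]
force: [-0.5, 0.4, -0.1]
gripper_width: 41.1
gripper_force: 20.0
```

```bash
python3 - <<'E'
from h import *
s=env.state();print(s["time_s"],s["ee_pos"],s["gripper_width"])
f=look("side","side6"); g=look("scene","s6");cv2.imwrite("pics/p6.png",np.hstack([cv2.resize(f["color"][165:245,150:250],None,fx=4,fy=4),cv2.resize(g["color"][130:210,240:340],None,fx=4,fy=4)]))
for n,ff in(("side",f),("scene",g)): print(n,proj(ff,(466,80,30)),proj(ff,(466,80,42)))
E
```

```text
13.05 [466.48069337  78.84616684  51.58163435] 41.12703250454149
side [199.7808972  213.80887947] [199.27443644 211.17929952]
scene [292.16239164 168.73104716] [292.39898851 166.53701279]
```

View pics/p6.png

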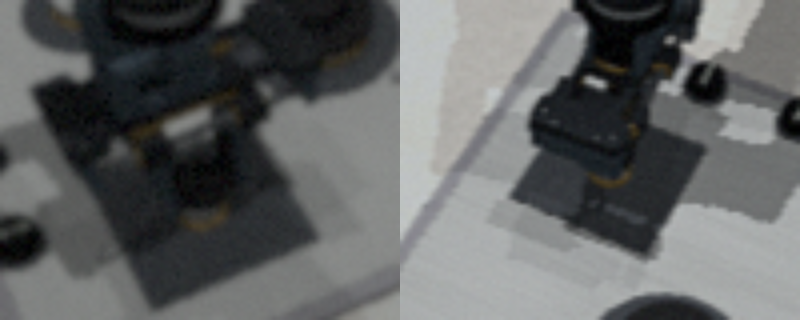

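The cap hangs centred above the small crown, brass foot visible beneath it, in both crops. I lower it and release.

Call:
step_arm --pt "0 0 0.008" --pt "0 0 0.015" --pt "0 0 0.02" --pt "0 0 0.021" --pt "0 0 0.021" --turn '[0,0,0,0,0]'

```text
time_s: 13.78
ee_pos: [466.1, 78.9, 45.2]
ee_rot: [180.0, 0.0, 90.0]
force: [0.1, -0.4, 4.1]
gripper_width: 41.2
gripper_force: 20.0
```

Call:
step_arm --pt "0 0 0" --pt "0 0 0" --pt "0 0 0" --pt "0 0 -0.01" --pt "0 0 -0.1" --pt "0 0 -0.3" --pt "-0.2 0 -0.5" --pt "-0.4 0 -0.5" --pt "-0.4 0 -0.5" --pt "-0.4 0 -0.5" --pt "-0.4 0 -0.5" --turn '[0,0,0,0,0,0,0,0,0,0,0]' --fingers -1

```text
time_s: 15.15
ee_pos: [465.7, -40.0, 194.2]
ee_rot: [-179.9, -0.0, 90.0]
force: [0.4, 0.2, -0.2]
gripper_width: 91.7
gripper_force: 0.0
```

```bash
python3 - <<'E'
from h import *
s=env.state();print(s["time_s"],s["ee_pos"])
f=look("wrist","w7"); T=f["T"]
print("exp cap top",proj(f,(466,80,46),T)); cv2.imwrite("pics/w7c.png",cv2.resize(f["color"][:180,150:390],None,fx=2,fy=2))
E
```

```text
15.15 [465.67193983 -40.00343636 194.23769245]
exp cap top [254.46286538  63.68362969]
```

View pics/w7c.png

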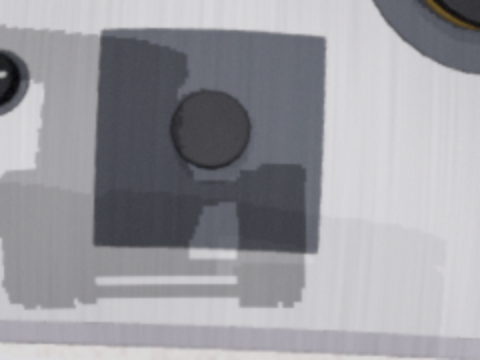

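The cap's top is at (255,64) against the expected (254,64), so the small cap is seated. The plate's yaw is about -1.8°. For the medium cap I turn the fingers roughly along world y, to keep clear of the purple one.

Call:
step_arm --pt "-0.1 0.15 0" --pt "-0.2 0.3 0" --pt "-0.3 0.45 0" --pt "-0.375 0.556 0" --pt "-0.375 0.556 0" --pt "-0.375 0.556 0" --pt "-0.375 0.556 0.1" --pt "-0.375 0.556 0.2" --pt "-0.375 0.556 0.2" --pt "-0.375 0.556 0.2" --turn '[-0.03,-0.06,-0.09,-0.12,-0.15,-0.18,-0.205,-0.205,-0.205,-0.205]'

```text
time_s: 16.45
ee_pos: [633.7, -152.8, 135.7]
ee_rot: [180.0, 0.1, 163.9]
force: [0.1, 0.3, 0.1]
gripper_width: 91.3
gripper_force: 0.0
```

```bash
cat >> h.py <<'E'
def go(p):
    T=toolT(); d=T[:3,:3].T@(np.array(p,float)-T[:3,3]); s=env.state(); print(s["time_s"],"at",s["ee_pos"].round(1),s["ee_rot"].round(1),"shift/300:",(d/300).round(3))
E
python3 -c "
from h import *
go((632.5,-152.5,14.5))"
```

```text
16.45 at [ 633.7 -152.8  135.7] [1.800e+02 1.000e-01 1.639e+02] shift/300: [ 0.005 -0.     0.404]
```

Call:
step_arm --pt "0.005 0 0.15" --pt "0.005 0 0.3" --pt "0.005 0 0.36" --pt "0.005 0 0.39" --pt "0.005 0 0.404" --pt "0.005 0 0.404" --pt "0.005 0 0.404" --turn '[0,0,0,0,0,0,0]'

```text
time_s: 17.32
ee_pos: [632.2, -153.4, 14.9]
ee_rot: [180.0, 0.1, 163.8]
force: [0.0, 0.2, 0.9]
gripper_width: 90.9
gripper_force: 0.0
```

Call:
step_arm --pt "0 0 0" --pt "0 0 0" --pt "0 0 0" --pt "0 0 0" --pt "0 0 0" --turn '[0,0,0,0,0]' --fingers 1 --force 25

```text
time_s: 17.95
ee_pos: [631.5, -153.1, 13.9]
ee_rot: [180.0, 0.0, 163.8]
force: [-0.1, -0.0, 1.0]
gripper_width: 60.5
gripper_force: 25.0
```

Call:
step_arm --pt "0 0 -0.1" --pt "0 0 -0.3" --pt "0 0 -0.5" --pt "0 0 -0.7" --pt "0 0 -0.86" --pt "0 0 -0.86" --pt "0 0 -0.86" --turn '[0,0,0,0,0,0,0]'

```text
time_s: 18.82
ee_pos: [630.7, -153.0, 270.3]
ee_rot: [-180.0, -0.1, 163.8]
force: [-0.3, -0.0, -1.7]
gripper_width: 60.6
gripper_force: 25.0
```

```bash
python3 -c "
from h import *
go((600,120,273));go((600,280,273))"
```

```text
18.825 at [ 630.7 -153.   270.3] [-1.800e+02 -1.000e-01  1.638e+02] shift/300: [ 0.352  0.845 -0.008]
18.825 at [ 630.7 -153.   270.3] [-1.800e+02 -1.000e-01  1.638e+02] shift/300: [ 0.501  1.358 -0.008]
```

Call:
step_arm --pt "0.1 0.2 0" --pt "0.17 0.4 0" --pt "0.26 0.6 0" --pt "0.352 0.845 0" --pt "0.352 0.845 0" --pt "0.352 0.845 0" --pt "0.352 0.845 0" --turn '[0,0,0,0,0,0,0]'

```text
time_s: 19.7
ee_pos: [600.3, 118.9, 270.1]
ee_rot: [-179.9, -0.1, 163.8]
force: [0.0, -0.0, -1.3]
gripper_width: 60.9
gripper_force: 25.0
```

Call:
step_arm --pt "0.08 0.25 0" --pt "0.15 0.5 0" --pt "0.15 0.513 0" --pt "0.15 0.513 0" --pt "0.15 0.513 0" --pt "0.15 0.513 0" --turn '[0,0,0,0,0,0]'

```text
time_s: 20.45
ee_pos: [600.8, 278.2, 271.8]
ee_rot: [-180.0, 0.0, 163.7]
force: [0.1, 0.4, -1.6]
gripper_width: 60.8
gripper_force: 25.0
```

```bash
python3 - <<'E'
from h import *
f=look("wrist","w8");T=f["T"];s=env.state();print(s["time_s"],T[:3,3],s["ee_rot"],"exp BM",proj(f,(478.5,334,30),T))
E
```

```text
20.5 [600.84627233 278.16575012 271.763038  ] [-1.79984635e+02  1.19356197e-02  1.63677619e+02] exp BM [268.88615403  64.43592007]
```

View pics/w8.png

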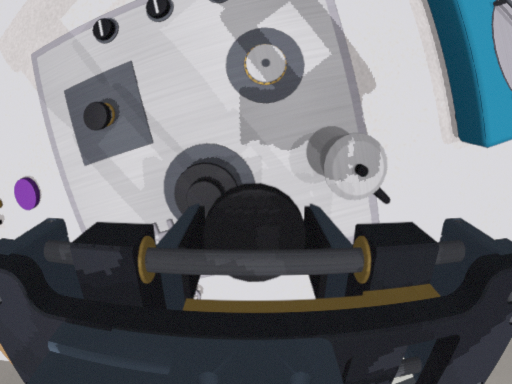

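BM's dot is at (266,63), against the expected (269,64). The held cap spans columns 205–305 with its top edge at row 184.

```bash
python3 - <<'E'
from h import *
f=load("w8");T=f["T"];sc,si=load("scene0"),load("side0")
print(plane(f,(266,63),30,T),tri([ray(f,(266,63),T),ray(sc,(362,200.5)),ray(si,(171,163))]))
print([proj(g,(477,331,30)) for g in (sc,si)])
Ti=np.linalg.inv(T)
for u in((205,232),(305,232),(254,184)): print("rim tool",(Ti@np.r_[plane(f,u,271.8-13.9+16,T),1])[:3])
print("boss L",plane(f,(207,191),56,T),"smallcap",plane(f,(96,116),46,T))
E
```

```text
[475.56031916 330.86158315  30.        ] (array([476.93500503, 333.00983282,  21.13285931]), [np.float64(2.9330098005548657), np.float64(2.9031953010327527), np.float64(1.9828211870005115)])
[array([362.31055783, 197.92928249]), array([170.92889418, 161.9593905 ])]
rim tool [  3.59358375 -29.24263196  -2.12004602]
rim tool [ 3.55701664 29.26135297 -2.15430318]
rim tool [32.57257812 -0.57607928 -2.1385086 ]
boss L [615.86178465 208.12001739  56.        ] smallcap [467.6263798   83.22238519  46.        ]
```

```bash
python3 - <<'E'
from h import *
si,sc=load("side4"),load("scene0")
print("side BM",plane(si,(170.75,163),30),"BS",plane(si,(199.75,213.75),30))
# scene: crown = bright blob within dark plate
g=cv2.resize(sc["color"][180:220,340:385],None,fx=6,fy=6,interpolation=cv2.INTER_CUBIC);h=cv2.resize(sc["color"][150:190,270:315],None,fx=6,fy=6,interpolation=cv2.INTER_CUBIC)
k=cv2.resize(load("w8")["color"][30:100,220:312],None,fx=3.45,fy=3.43,interpolation=cv2.INTER_CUBIC)
cv2.imwrite("pics/cr.png",np.hstack([g,h,k[:240]])); 
E
```

```text
side BM [474.60038982 326.52705387  30.        ] BS [466.01550356  80.24554896  30.        ]
```

View pics/cr.png

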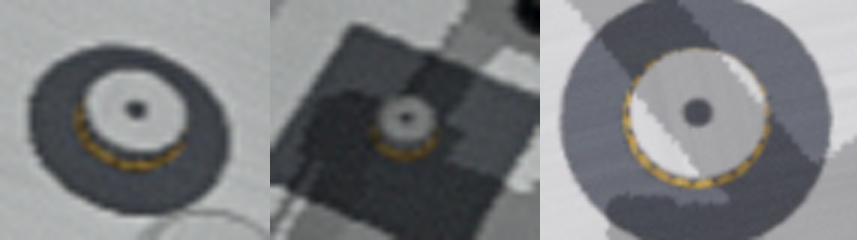

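The scene BM dot is at (362.3,197.8) and the wrist BM dot at (265.6,62.7).

```bash
python3 - <<'E'
from h import *
f=load("w8");T=f["T"];sc,si=load("scene0"),load("side4")
print(plane(sc,(362.3,197.8),30),plane(sc,(292.2,169.3),30),plane(f,(265.6,62.7),30,T),tri([ray(f,(265.6,62.7),T),ray(sc,(362.3,197.8)),ray(si,(170.6,162.9))]))
go((475.5,330,70))
E
```

```text
[476.52965299 330.82156448  30.        ] [468.22034232  81.09922332  30.        ] [475.01795079 330.46651436  30.        ] (array([474.76914545, 330.66421478,  27.26121639]), [np.float64(0.12408666591587256), np.float64(0.29047273397097156), np.float64(0.39368878973780064)])
20.5 at [600.8 278.4 271.9] [-180.     0.   163.7] shift/300: [0.449 0.048 0.673]
```

Call:
step_arm --pt "0.2 0.02 0" --pt "0.4 0.04 0" --pt "0.449 0.048 0.1" --pt "0.449 0.048 0.3" --pt "0.449 0.048 0.5" --pt "0.449 0.048 0.65" --pt "0.449 0.048 0.72" --pt "0.449 0.048 0.735" --pt "0.449 0.048 0.735" --turn '[0,0,0,0,0,0,0,0,0]'

```text
time_s: 21.62
ee_pos: [475.9, 331.4, 52.1]
ee_rot: [179.9, 0.1, 163.8]
force: [-0.6, 0.3, -0.9]
gripper_width: 61.4
gripper_force: 25.0
```

```bash
python3 -c "
from h import *
go((475.2,330,44))"
```

```text
21.625 at [475.9 331.4  52.1] [1.799e+02 1.000e-01 1.638e+02] shift/300: [ 0.001 -0.005  0.027]
```

Call:
step_arm --pt "0 -0.004 0.01" --pt "0 -0.004 0.02" --pt "0 -0.004 0.026" --pt "0 -0.004 0.027" --pt "0 -0.004 0.027" --turn '[0,0,0,0,0]'

```text
time_s: 22.25
ee_pos: [474.9, 330.4, 43.8]
ee_rot: [180.0, 0.0, 163.8]
force: [-1.7, -1.8, 6.0]
gripper_width: 60.7
gripper_force: 25.0
```

Call:
step_arm --pt "0 0 0" --pt "0 0 0" --pt "0 0 0" --pt "0 0 -0.01" --pt "0 0 -0.1" --pt "0 0 -0.3" --pt "0 0 -0.5" --pt "-0.2 0 -0.7" --pt "-0.4 -0.1 -0.74" --pt "-0.5 -0.2 -0.74" --pt "-0.5 -0.3 -0.74" --pt "-0.5 -0.3 -0.74" --pt "-0.5 -0.3 -0.74" --turn '[0,0,0,0,0,0,0,0,0,0,0,0,0]' --fingers -1

```text
time_s: 23.88
ee_pos: [593.7, 202.6, 265.3]
ee_rot: [180.0, 0.0, 163.8]
force: [0.1, -0.5, 0.2]
gripper_width: 91.3
gripper_force: 0.0
```

```bash
python3 - <<'E'
from h import *
f=look("wrist","w9");T=f["T"];g=look("side","side9");h=look("scene","s9")
print(T[:3,3])
for n,p in(("M",(475,330,46)),("S",(466,80,46)),("L",(625.5,199.5,56))): print(n,[proj(f,p,T).round(1),proj(g,p).round(1),proj(h,p).round(1)])
cv2.imwrite("pics/p9.png",np.vstack([f["color"][:240],np.hstack([cv2.resize(g["color"][120:240,150:278],None,fx=2,fy=2),cv2.resize(h["color"][130:250,270:398],None,fx=2,fy=2)])]))
go((595.3,-330.5,140))
E
```

```text
[593.70366695 202.58080174 265.26732482]
M [array([324.1,  51.8]), array([169.6, 158.8]), array([363.3, 194.6])]
S [array([138.3, 101. ]), array([199.1, 210.3]), array([292.5, 165.8])]
L [array([258.9, 190.4]), array([228.6, 163.6]), array([308. , 213.9])]
24.025 at [593.6 203.2 265.1] [180.    0.  163.9] shift/300: [-0.499 -1.708  0.417]
```

View pics/p9.png

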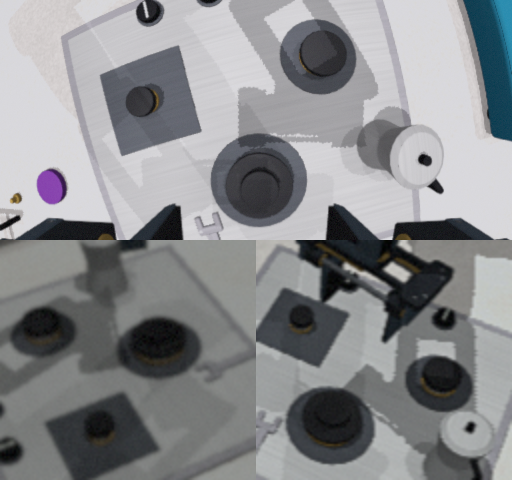

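All three caps look seated and concentric in every view: M (323,53), S (141,101), L boss (260,187). Next is the stand.

Call:
step_arm --pt "-0.05 -0.2 0" --pt "-0.1 -0.4 0" --pt "-0.2 -0.6 0" --pt "-0.25 -0.8 0" --pt "-0.25 -0.9 0" --pt "-0.25 -0.9 0" --pt "-0.25 -0.9 0" --turn '[0,0,0,0,0,0,0]'

```text
time_s: 24.9
ee_pos: [590.8, -77.0, 265.1]
ee_rot: [180.0, 0.0, 163.9]
force: [0.9, -0.1, -0.1]
gripper_width: 91.5
gripper_force: 0.0
```

Call:
step_arm --pt "-0.05 -0.2 0" --pt "-0.1 -0.4 0" --pt "-0.15 -0.6 0" --pt "-0.15 -0.7 0" --pt "-0.15 -0.8 0" --pt "-0.15 -0.8 0" --pt "-0.15 -0.8 0" --pt "-0.15 -0.8 0" --turn '[0,0,0,0,0,0,0,0]'

```text
time_s: 25.9
ee_pos: [567.5, -319.5, 265.3]
ee_rot: [180.0, 0.0, 163.9]
force: [0.3, -0.4, -0.8]
gripper_width: 91.4
gripper_force: 0.0
```

```bash
python3 - <<'E'
from h import *
f=look("wrist","w10");T=f["T"];print(T[:3,3]); go((595.3,-330.5,140))
u=np.array([np.cos(np.radians(-16.2)),np.sin(np.radians(-16.2))])
print([proj(f,np.r_[np.array([595.3,-330.5])+k*u,62],T).round(1) for k in(-47,0,47)])
cv2.imwrite("pics/w10.png",cv2.resize(f["color"][:260],None,fx=1.5,fy=1.5))
E
```

```text
[ 567.46786425 -319.51488802  265.28802001]
25.95 at [ 567.4 -319.7  265.3] [180.    0.  163.9] shift/300: [-0.099 -0.009  0.418]
[array([252.1, 153.8]), array([252.1, 190.4]), array([252.1, 224.7])]
```

View pics/w10.png

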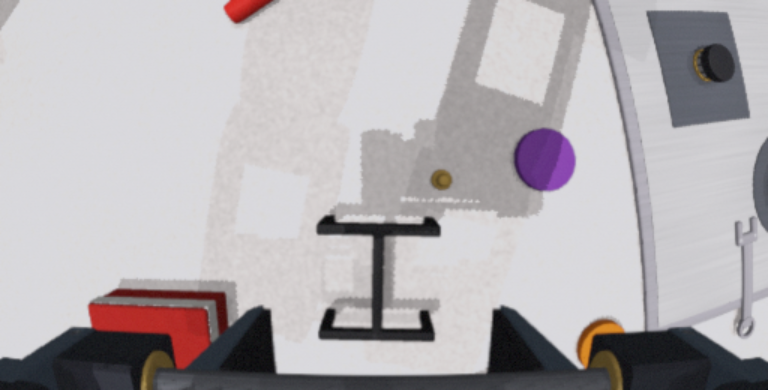

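The stand's bar runs from (252.7,151.5) to (250.7,220) in full-frame pixels. The jet is at (294,119), clear of the fingers.

```bash
python3 - <<'E'
from h import *
f=load("w10");T=f["T"]
a,b=plane(f,(252.7,151.5),62,T),plane(f,(250.7,220),62,T);d=b-a;print(a,b,(a+b)/2,np.linalg.norm(d),np.degrees(np.arctan2(d[1],d[0])))
go((596.5,-331,57))
print(env.state()["qpos"])
E
```

```text
[ 547.58300703 -315.88589857   62.        ] [ 633.54521301 -343.53161309   62.        ] [ 590.56411002 -329.70875583   62.        ] 90.29831886184702 -17.82795337915367
25.95 at [ 567.4 -319.7  265.3] [180.    0.  163.9] shift/300: [-0.104 -0.009  0.694]
[-3.04262979e+01  2.42551987e+01  7.47119373e+01  2.05294046e-02
  8.10222229e+01 -1.04339481e+02]
```

Call:
step_arm --pt "-0.091 -0.009 0.1" --pt "-0.091 -0.009 0.3" --pt "-0.091 -0.009 0.5" --pt "-0.091 -0.009 0.62" --pt "-0.091 -0.009 0.67" --pt "-0.091 -0.009 0.694" --pt "-0.091 -0.009 0.694" --pt "-0.091 -0.009 0.694" --turn '[0,0,0,0.002,0.002,0.002,0.002,0.002]'

```text
time_s: 26.95
ee_pos: [593.1, -331.9, 58.7]
ee_rot: [-180.0, 0.2, 163.1]
force: [-0.5, 0.7, -0.8]
gripper_width: 91.5
gripper_force: 0.0
```

Call:
step_arm --pt "0 0 0" --pt "0 0 0" --pt "0 0 0" --pt "0 0 0" --pt "0 0 0" --pt "0 0 0" --pt "0 0 0" --pt "0 0 0" --turn '[0,0,0,0,0,0,0,0]' --fingers 1 --force 40

```text
time_s: 27.95
ee_pos: [592.2, -331.4, 56.9]
ee_rot: [180.0, 0.0, 163.1]
force: [0.7, 0.2, 0.3]
gripper_width: 14.5
gripper_force: 0.0
```

Call:
step_arm --pt "0 0 0" --pt "0 0 0" --pt "0 0 0" --turn '[0,0,0]'

```text
time_s: 28.32
ee_pos: [592.3, -331.1, 57.0]
ee_rot: [180.0, 0.0, 163.1]
force: [1.2, 2.7, 0.2]
gripper_width: 9.7
gripper_force: 40.0
```

Call:
step_arm --pt "0 0 -0.03" --pt "0 0 -0.1" --pt "0 0 -0.2" --pt "0 0 -0.35" --pt "0 0 -0.5" --pt "0 0 -0.5" --pt "0 0 -0.5" --turn '[0,0,0,0,0,0,0]'

```text
time_s: 29.2
ee_pos: [591.1, -331.0, 205.2]
ee_rot: [180.0, -0.2, 163.1]
force: [-0.5, 0.1, -4.9]
gripper_width: 9.8
gripper_force: 40.0
```

```bash
python3 - <<'E'
from h import *
f=look("wrist","w11");g=look("side","side11");h=look("scene","s11");T=f["T"];print(T[:3,3],[proj(f,(T@np.r_[a,0,-14,1])[:3],T).round(1) for a in (47,-47,52)],"side",proj(g,T[:3,3]),"scene",proj(h,T[:3,3]))
cv2.imwrite("pics/w11c.png",np.hstack([cv2.resize(f["color"][100:260,160:350],None,fx=2,fy=2),cv2.resize(g["color"][170:330,260:420],None,fx=2,fy=2)]))
go((466,-100,207))
E
```

```text
[ 591.11769135 -331.0141594   205.21676769] [array([255.1, 162.1]), array([255. , 313.4]), array([255.1, 152.2])] side [335.3971594  271.87030115] scene [159.54422857 117.04342305]
29.35 at [ 591.1 -330.8  204.3] [179.9  -0.3 163.1] shift/300: [ 0.623  0.615 -0.005]
```

View pics/w11c.png

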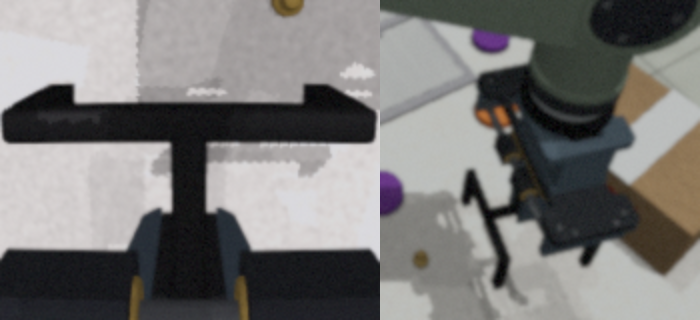

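The stand is held level and square in the fingers, its end bar spanning image columns 161–348 and rows 151.5–171. I measure its offset along the bar from these.

```bash
python3 - <<'E'
from h import *
f=load("w11");T=f["T"]
P=lambda x,y,z:proj(f,(T@np.r_[x,y,z,1])[:3],T).round(1)
for e in(-4,0,4): print(e,P(42+e,0,-5),P(52+e,0,-5),P(52+e,0,7),P(47+e,52,-5),P(47+e,-52,-5))
E
```

```text
-4 [255.1 175.5] [255.1 157.1] [255.  153.6] [349.5 167.1] [160.5 167.1]
0 [255.1 168.2] [255.1 149.6] [255.  146.7] [349.9 159.9] [160. 160.]
4 [255.1 160.8] [255.1 142.1] [255.  139.6] [350.4 152.7] [159.5 152.7]
```

Call:
step_arm --pt "0.1 0.1 0" --pt "0.25 0.25 0" --pt "0.4 0.4 0" --pt "0.55 0.55 0" --pt "0.629 0.615 0" --pt "0.629 0.615 0" --pt "0.629 0.615 0" --pt "0.629 0.615 0" --turn '[-0.01,-0.02,-0.03,-0.042,-0.042,-0.042,-0.042,-0.042]'

```text
time_s: 30.35
ee_pos: [465.9, -100.8, 206.6]
ee_rot: [-180.0, -0.0, 178.1]
force: [0.1, 0.1, -3.9]
gripper_width: 9.6
gripper_force: 40.0
```

```bash
python3 -c "
from h import *
go((464,80,80)); print(env.state()['gripper_width'])"
```

```text
30.35 at [ 465.9 -100.8  206.6] [-180.    -0.   178.1] shift/300: [0.026 0.602 0.422]
9.565226002792082
```

Call:
step_arm --pt "0.01 0.15 0" --pt "0.015 0.3 0" --pt "0.02 0.45 0" --pt "0.026 0.55 0" --pt "0.026 0.602 0" --pt "0.026 0.602 0.05" --pt "0.026 0.602 0.2" --pt "0.026 0.602 0.33" --pt "0.026 0.602 0.4" --pt "0.026 0.602 0.422" --pt "0.026 0.602 0.422" --pt "0.026 0.602 0.422" --turn '[0,0,0,0,0,0,0,0,0,0,0,0]'

```text
time_s: 31.85
ee_pos: [464.1, 80.6, 81.2]
ee_rot: [180.0, 0.1, 178.2]
force: [0.6, -0.4, -3.9]
gripper_width: 9.8
gripper_force: 40.0
```

```bash
python3 - <<'E'
from h import *
go((464,80,71))
g=look("side","side12");h=look("scene","s12");f=look("wrist","w12b")
cv2.imwrite("pics/p12.png",np.hstack([cv2.resize(c,(400,300),interpolation=cv2.INTER_CUBIC) for c in(g["color"][165:255,140:260],h["color"][120:210,230:350])]))
E
```

```text
31.85 at [464.1  80.6  81.2] [1.800e+02 1.000e-01 1.782e+02] shift/300: [ 0.    -0.002  0.034]
```

View pics/p12.png

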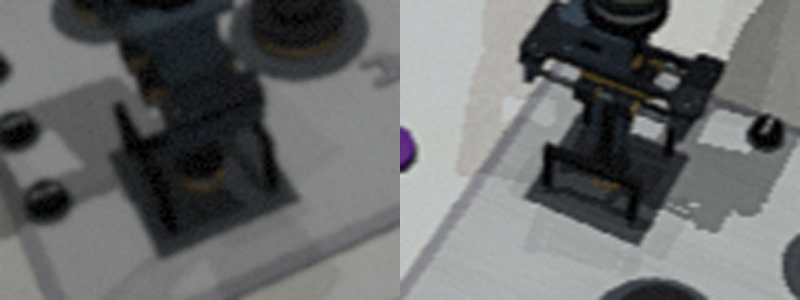

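The legs stand over the plate, squared up and clear of the cap. I lower it and release.

Call:
step_arm --pt "0 -0.002 0.01" --pt "0 -0.002 0.02" --pt "0 -0.002 0.028" --pt "0 -0.002 0.032" --pt "0 -0.002 0.034" --pt "0 -0.002 0.034" --pt "0 -0.002 0.034" --turn '[0,0,0,0,0,0,0]'

```text
time_s: 32.88
ee_pos: [463.1, 80.2, 70.9]
ee_rot: [180.0, 0.0, 178.2]
force: [-3.1, 0.1, 6.2]
gripper_width: 9.6
gripper_force: 40.0
```

Call:
step_arm --pt "0 0 0" --pt "0 0 0" --pt "0 0 0" --pt "0 0 0" --pt "0 0 0" --pt "0 0 0" --pt "0 0 -0.02" --pt "0 0 -0.08" --pt "0 0 -0.2" --pt "0 0 -0.4" --pt "-0.2 0 -0.5" --pt "-0.4 -0.2 -0.6" --pt "-0.4 -0.2 -0.6" --pt "-0.4 -0.2 -0.6" --pt "-0.4 -0.2 -0.6" --turn '[0,0,0,0,0,0,0,0,0,0,0,0,0,0,0]' --fingers -1

```text
time_s: 34.75
ee_pos: [580.2, 16.9, 249.7]
ee_rot: [180.0, -0.1, 178.2]
force: [0.5, -0.5, -0.6]
gripper_width: 91.4
gripper_force: 0.0
```

```bash
python3 - <<'E'
from h import *
f=look("wrist","w13");T=f["T"];g=look("side","side13");print(T[:3,3],env.state()["time_s"])
print([proj(f,p,T).round(1) for p in((466,80,76),(466,80,46),(466-47,81.5,76),(466+47,78.5,76))])
cv2.imwrite("pics/p13.png",np.vstack([f["color"][:300],cv2.resize(g["color"][130:250,140:345],(512,300))]))
E
```

```text
[580.24534472  16.88179316 249.72279783] 34.85
[array([307.8,  72. ]), array([303.4,  74.9]), array([307.5,  32.1]), array([307.4, 113.2])]
```

View pics/p13.png

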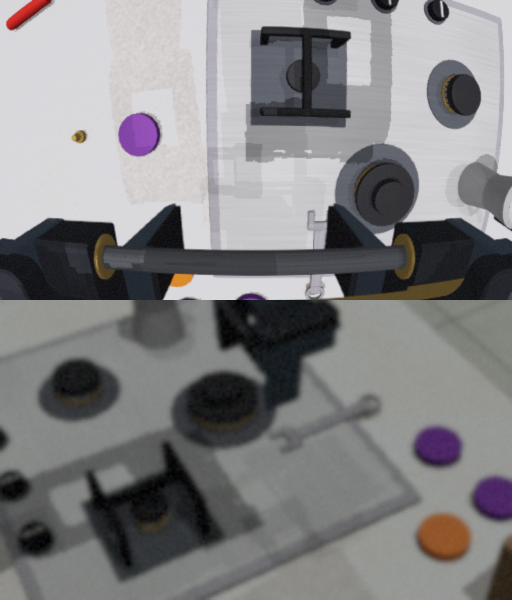

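The stand's bar runs from (307,31) to (306,111), against the expected (307.5,32) to (307.4,113). The small cap is at (302,75), and all caps are seated. The jet and pot are untouched.

```bash
python3 -c "
from h import *
print(env.job_done())"
```

```text
the job is handed in; nothing more can be done
None
```

I handed the job in at about 35 s: all three caps are on their own burners and the stand is square over the small one, released. The last camera views showed the parts within a few millimetres of centre and the pot and gas jet undisturbed; the judge returned no verdict.

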